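Press the hub cover plate level and click the dust cap home

ROBOT

A 6-joint arm with a two-finger parallel gripper is mounted at the origin on the work surface. World frame = base frame: x ahead of the robot, y to its left, z up, the work surface at z = 0. Lengths are in mm, angles in rad, forces in N, time in s.
With the tool pointing down it reaches from about 350 to 775 mm from the base axis. Payload 7.3 kg.
Tool frame: the origin (TCP) lies at the very end of the fingers, on their centre line; the grasp point (between the pads) lies 19 mm behind it; z points along the fingers, y is the line along which they close (so a half turn about z gives the same grasp; the last joint's range is limited). The gripper opens to 92 mm and grips with 3 to 60 N. Pads are 19 mm wide; open, the fingers measure 130 mm over their backs; the gripper's body (75 mm by 190 mm) begins 47 mm behind the grasp point.
Start: joints at [-1.368, 0.342, 1.524, -0, 1.275, -0.146], TCP at [179.452, -493.398, 226.741] pointing down, gripper open.
Joint ranges: [-2.53, 2.53], [-0.77, 2.02], [0.04, 2.7], [-1, 4.14], [0.28, 2.66], [-3.11, 3.11]. Speed limits (rad/s): [2.57, 2.57, 3.14, 3.14, 3.14, 3.14].

INTERFACE

Orientations are given as [roll, pitch, yaw] about the fixed x, y, z axes, in that order (R = Rz(yaw) Ry(pitch) Rx(roll)).
In Python, from plant import get_obs, vision, workorder gives the robot as it stands.
- The arm moves only by the shell command python3 -m pendant 'ROWS' [OPENING]. ROWS is a JSON object of lists of equal length, an entry for each row: "dp": the shift along the tool's x, y, z in m, a list of three; "rotation": the turn, a rotation vector about the tool's x, y, z in rad, a list of three. A call has 1 to 8 rows; each row is the pose to reach, as a shift and turn from the pose commanded when the call began, along the tool's axes at that moment; what a row does not reach only later rows make up. A row lasts 1/8 s, in which the tool goes at most 62.5 mm and 10.7 degrees, less where a joint would pass 70% of its speed; a pose out of reach is approached as far as the arm can. A call with a gripper value outside its range is refused whole. OPENING is the finger opening in m, from 0 to 0.0918, set as the call begins (- or left out, the last holds). The fingers move at their own pace and stop on an object; the grip force is fixed at half the most. Time passes only in rows, so rows that repeat a pose let the fingers close. It gives the time, the measured TCP pose, the force, the opening and the grip force at its end, in the units of the state.
- get_obs(): the state, without advancing time (a new reading comes with each control period).
- vision.capture(name): name is "scene" or "top" or "wrist"; returns a dict with "pixels" (420x560x3 uint8, red, green, blue), "vfov" (degrees; the focal length in pixels is half the picture's height over the tangent of half this angle, whatever the lens; pixels are square), "cx", "cy" (the principal point, pixels), "dist" ([k1, k2, p1, p2, k3] as OpenCV has them; the pictures are not rectified), "pose" (4x4, takes a point from camera to world coordinates); the wrist camera has in their place "T_tool_cam" (4x4, takes a point from camera to tool coordinates, whose origin is the TCP and whose axes are the flange's). Camera axes: x right, y up, looking along -z (the intrinsics and any distortion apply to the point x, -y, -z); pixel columns grow to the right and rows downward; lengths in mm; the calibration is good to about 2 mm. A picture is of the moment at which its call begins: read the wrist's pose just before it. There is no depth.
- workorder.close_job(): hands the job in; it is judged then, once.
The state is a dict: "time": time; "joint_positions": joint angles; "dq": joint speeds; "tau": joint torques, N m; "tool_pos": TCP position; "tcp_rot": TCP orientation; "contact_force": force on the tool from outside, world axes, zero at the start; "moment": the same for the moment, N m; "grip_width": finger opening in mm; "finger_force": force on a finger pad.
Only numpy, scipy, OpenCV 4.12 (cv2) and the standard library are available. Lean on these libraries where they do the work, as an engineer would, in place of code of your own. Each camera call takes 0.05 s, during which the arm holds its last target. There are 200 camera calls.

TASK

Close up the wheel hub on the bench: push the flat round cover plate, which is caught on the spring balls of the hub's centre spigot, down past them until it lies flat and level on the hub face all round. Then take the narrower of the two steel dust caps, press it mouth down over the spigot until you feel it click past the balls, and keep pressing until its rim is fully home on the plate. Finish still holding the cap and pushing it firmly down, without letting go, and leave the other things on the bench where they are.

Things in the scene. Friction and masses are not known exactly. Their poses are not given: they have to be found in the camera images.
- hub: the cast aluminium wheel hub, heavy, immovable, on a piece of cardboard: five-lobed star flange 174 mm over all, top face 40 mm above the bench; five threaded wheel studs of 14 mm pointing up, 70 mm from the centre, tops 65 mm above the bench; a steel spigot in the middle. Origin on the bench under the centre, z up, x axis towards one stud
- hub_face (a point): centre of the hub's flat top face, at the foot of the spigot, 40 mm above the bench; z up. The plate lies here when home; the cap's rim then stands on the plate, 4 mm above this point
- spigot_top (a point): centre of the top of the spigot, 64 mm above the bench. The spigot is 32 mm in diameter and rises 24 mm from the hub face; its top 8 mm taper to 20 mm
- balls (a point): on the spigot's axis at the level of its spring balls, 11.5 mm above the hub face: three steel balls of 10 mm diameter stick out 3.5 mm from the spigot's side, at 0, 120 and 240 degrees from the hub's x axis, and spring inwards, starting to yield at about 3 N each
- plate: the cover plate: dark flat steel ring, 100 mm outside, 35 mm hole, 4 mm thick, 0.15 kg. Origin at the centre of its underside, z its axis. It starts round the spigot, caught on the balls about 15 mm above the hub face. About 5 to 15 N in all, on both sides of the spigot (two fingertips of an open gripper astride it, or one side after the other), takes it past the balls
- cap: the dust cap to fit: steel cup standing mouth down, 48 mm in diameter, 50 mm over the rim bead (lowest 6 mm), 42 mm tall, 0.08 kg; mouth 35 mm wide, lip 3 mm high, inside 43 mm wide, 38 mm deep. Origin at the centre of its mouth (underside), z up. The rim meets the balls 15 to 16 mm above the hub face, 6 to 15 N takes it past; 4 mm lower the force drops (click), the balls pull it on down
- big_cap: the bystander dust cap: the same kind of steel cup but clearly wider and lower, 70 mm across its rim and 34 mm tall; standing mouth down; it does not fit this hub. Origin at the centre of its mouth (underside)
- bearing_ring: bystander: steel bearing outer ring, 62 mm across, 18 mm high, lying flat. Origin at the centre of its underside
- wheel_bolt: bystander: wheel bolt standing on its hex head, head 25 mm, thread 14 mm, 60 mm tall. Origin at the centre of its underside
- wheel_nut: bystander: hex wheel nut, about 25 mm across, 20 mm high. Origin at the centre of its underside
- socket: bystander: dark impact socket standing on end, 32 mm across, 50 mm tall. Origin at the centre of its underside
- spanner: bystander: steel spanner 190 mm long lying flat along its own x. Origin at the middle of its underside
- grease_tin: bystander: closed round tin, 72 mm across, 55 mm high. Origin at the centre of its underside
Not all that is in view belongs to the job. Leave any turquoise look-alike of the cap alone.

How it is judged (in metres and radians):
On the way, in this order (a step that is already met when the one before it is completed fails the run):
1. the cover plate lies flat and level on the hub face, before the cap is brought to the hub (z of plate in the frame of hub_face below 0.002 m and angle between plate's own z axis and vertical below 0.035 rad and horizontal distance between plate and hub_face below 0.005 m and horizontal distance between cap and hub_face above 0.06 m), for 0.2 s.
2. the dust cap has clicked past the balls and is kept pressed home against the plate (z of plate in the frame of hub_face below 0.002 m and angle between plate's own z axis and vertical below 0.035 rad and horizontal distance between plate and hub_face below 0.005 m and z of cap in the frame of hub_face between 0.001 and 0.006 m and horizontal distance between cap and hub_face below 0.004 m and angle between cap's own z axis and vertical below 0.05 rad and height (world z) of cap above 0.03 m and contact force between cap and plate above 4 N), for 0.5 s.
At the end, for the whole second after the job is handed in: Plate on the hub face: within 2 mm of it, 5 mm of centre and 2 degrees of level. Narrower cap over the spigot: within 4 mm of centre, 3 degrees of upright, rim at most 2 mm off the plate, pressed on the plate with over 4 N, fingers still on it (all of step 2 and contact force between the fingers and cap above 3 N and linear speed of each of cap, plate below 0.02 m/s); the arm keeps its last pose, push and grip.
It fails at once if another loose thing on the bench is moved by more than 30 mm (distance of any of big_cap, bearing_ring, wheel_bolt, wheel_nut, socket, spanner, grease_tin from where it was at the start of the episode above 0.03 m).
It also fails if it takes over 54 s, if anything falls off the work surface, if the arm or the gripper's body presses on something with over 40 N, if the wrist force passes 120 N, or if a joint passes its speed limit or range.

## Working session

There is one attempt and no reset: what is moved stays moved. The work goes in short steps, Python scripts to look and compute and a shell command to move; the robot and the scene stay as the last step left them, time stands still between calls to the robot, and variables do not carry over. Pictures are saved under pics/ and viewed, at most 10 in all, crops included, and the job is handed in when it is done.

```bash
mkdir -p pics; cat > h.py <<'E'
import numpy as np, cv2
from plant import get_obs, vision, workorder
from scipy.spatial.transform import Rotation as R
def cap(n,f):
    o=get_obs(); c=vision.capture(n)
    if n=='wrist':
        T=np.eye(4);T[:3,:3]=R.from_euler('xyz',o['tcp_rot']).as_matrix();T[:3,3]=o['tool_pos']
        c['pose']=T@np.array(c['T_tool_cam'])
    np.save(f'pics/{f}.npy',c,allow_pickle=True)
    cv2.imwrite(f'pics/{f}.png',c['pixels'][:,:,::-1]); return c
def load(f): return np.load(f'pics/{f}.npy',allow_pickle=True).item()
def K(c):
    f=210/np.tan(np.radians(c['vfov'])/2)
    return np.array([[f,0,c['cx']],[0,f,c['cy']],[0,0,1.]]),np.array(c['dist'],float)
def pt(c,u,v,z):
    k,d=K(c);x,y=cv2.undistortPoints(np.array([[[u,v]]],float),k,d)[0,0]
    P=np.array(c['pose']);r=P[:3,:3]@[x,-y,-1];o=P[:3,3]
    return o+r*(z-o[2])/r[2]
def proj(c,p):
    k,d=K(c);P=np.array(c['pose']);q=(np.atleast_2d(p)-P[:3,3])@P[:3,:3]
    return cv2.projectPoints(q*[1,-1,-1],np.zeros(3),np.zeros(3),k,d)[0][:,0]
E
python3 - <<'E'
from h import *
a=cap('top','top1');b=cap('scene','sc1')
print(get_obs()); print(a['pose'],a['vfov'],b['pose'])
cv2.imwrite('pics/both.png',cv2.resize(a['pixels'][:,:,::-1],(800,600),interpolation=cv2.INTER_CUBIC))
E
```

```text
{'time': 0.1, 'joint_positions': array([-1.36798652e+00,  3.42613939e-01,  1.52487158e+00, -1.08900129e-05,
        1.27537811e+00, -1.45994796e-01]), 'dq': array([ 0.00034527, -0.00220137, -0.00370359, -0.00014812,  0.00027121,
        0.0018874 ]), 'tau': array([ 1.51098975e-03, -4.32004559e+01, -2.44694638e+01,  7.19193695e-02,
        5.25570440e-02, -5.85869043e-05]), 'tool_pos': array([ 179.38406791, -493.04766078,  226.15217101]), 'tcp_rot': array([-3.14033368e+00, -1.74593974e-04,  3.48807669e-01]), 'contact_force': array([ 1.79215785,  0.79829619, -0.30579298]), 'moment': array([ 0.03696615, -0.01445263, -0.03491058]), 'finger_force': 0.0, 'grip_width': 91.98301489353499}
[[-2.21315831e-02  9.82495462e-01 -1.84967188e-01  3.04900800e+02]
 [-9.99737168e-01 -2.06420491e-02  9.97499440e-03 -1.12252630e+01]
 [ 5.98228494e-03  1.85139336e-01  9.82694072e-01  1.23620540e+03]
 [ 0.00000000e+00  0.00000000e+00  0.00000000e+00  1.00000000e+00]] 46.33593073726099 [[-4.48482927e-01 -5.16833446e-01  7.29209334e-01  1.32868660e+03]
 [ 8.93631474e-01 -2.43855133e-01  3.76772427e-01  4.34116232e+02]
 [-1.69071529e-02  8.20620414e-01  5.71223498e-01  7.02894135e+02]
 [ 0.00000000e+00  0.00000000e+00  0.00000000e+00  1.00000000e+00]]
```

View pics/both.png

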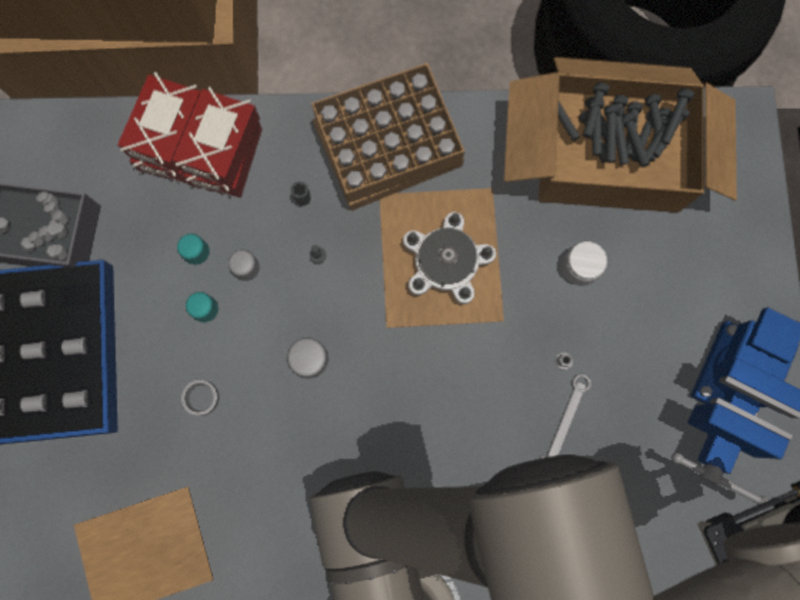

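View pics/sc1.png

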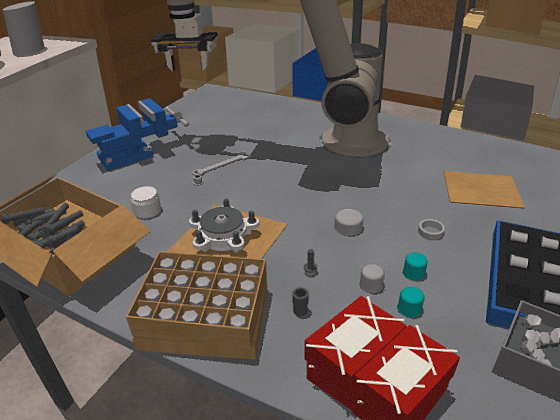

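Top view (800-wide picture): narrow steel cap at (243,264). It could be mistaken for the big cap (307,357), the turquoise caps (192,248) and (200,305), or the grease tin (587,262). The hub is at (448,255). By the description, I choose (243,264). Next I'll check it in a close crop and measure.

```bash
python3 - <<'E'
from h import *
a=load('top1');im=a['pixels'][:,:,::-1]
A=cv2.resize(im[150:230,120:200],(400,400),interpolation=cv2.INTER_CUBIC)
B=cv2.resize(im[138:218,272:352],(400,400),interpolation=cv2.INTER_CUBIC)
cv2.imwrite('pics/crop1.png',np.hstack([A,B]))
s=.7
print('cap top',pt(a,243*s,263*s,42),'big',pt(a,307*s,357*s,34),'hub',pt(a,448*s,255*s,64))
for n,u,v in[('t1',192,248),('t2',200,305),('bolt',317,254),('sock',300,193)]:print(n,pt(a,u*s,v*s,45))
for u,v in [(455,219),(412,239),(418,285),(465,293),(486,253)]:print(pt(a,u*s,v*s,65))
E
```

```text
cap top [605.87310573 252.84495921  42.        ] big [439.29945074 141.40113928  34.        ] hub [ 607.19675305 -104.82898306   64.        ]
t1 [634.0665807  342.13193062  45.        ]
t2 [532.04270329 324.92189419  45.        ]
bolt [618.6332652  123.01914287  45.        ]
sock [731.31174492 153.33403709  45.        ]
[ 671.24577475 -119.16409784   65.        ]
[636.73674494 -43.43779232  65.        ]
[555.18493146 -51.66318896  65.        ]
[ 539.57029115 -131.45325545   65.        ]
[ 609.15295445 -170.43328174   65.        ]
```

View pics/crop1.png

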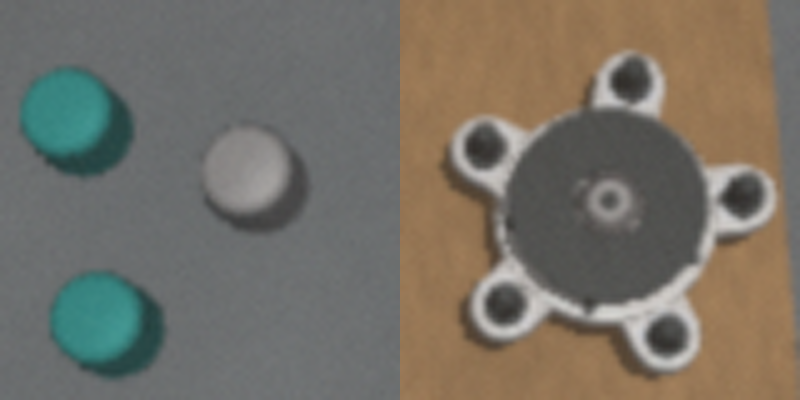

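The crop shows the steel cap, narrow and tall, at (248,170), with its turquoise look-alikes to its left. The plate sits round the spigot at right, at (608,200). Now I'll move over the hub with the wrist camera.

```bash
cat >> h.py <<'E'
def to(p,yaw=None,rpy=None):
    "dp (m) and rotvec from measured pose to tool-down target"
    o=get_obs();M=R.from_euler('xyz',o['tcp_rot'])
    y=o['tcp_rot'][2] if yaw is None else yaw
    print('dp',np.round(M.inv().apply(np.array(p)-o['tool_pos'])/1e3,4),'rot',np.round((M.inv()*R.from_euler('xyz',[np.pi,0,y])).as_rotvec(),4))
E
python3 -m pendant '{"dp":[[0.04,-0.017,0],[0.09,-0.037,0],[0.145,-0.06,0],[0.2,-0.083,0],[0.255,-0.106,0],[0.31,-0.129,0],[0.365,-0.152,0],[0.42,-0.175,0]],"rotation":[[0,0,0],[0,0,0],[0,0,0],[0,0,0],[0,0,0],[0,0,0],[0,0,0],[0,0,0]]}' 0.06
python3 -m pendant '{"dp":[[0.045,-0.019,0],[0.08,-0.034,0],[0.1,-0.042,0],[0.11,-0.046,0],[0.11,-0.046,0],[0.11,-0.046,0]],"rotation":[[0,0,0],[0,0,0],[0,0,0],[0,0,0],[0,0,0],[0,0,0]]}'
python3 - <<'E'
from h import *
c=cap('wrist','w1');print(c['T_tool_cam'],c['vfov'],c['dist']);print(get_obs())
cv2.imwrite('pics/w1b.png',cv2.resize(c['pixels'][:,:,::-1],(800,600),interpolation=cv2.INTER_CUBIC))
E
```

```text
time: 1.1
tool_pos: [515.5, -183.8, 226.5]
tcp_rot: [-3.141, 0.0, 0.349]
contact_force: [0.1, -1.0, -0.1]
grip_width: 60.0
finger_force: 0.0
time: 1.85
tool_pos: [601.4, -105.3, 226.7]
tcp_rot: [3.142, 0.001, 0.348]
contact_force: [-0.4, -0.5, -0.1]
grip_width: 60.2
finger_force: 0.0
[[ 6.50832305e-04  9.52548580e-01  3.04385904e-01  8.33759205e+01]
 [ 9.99999771e-01 -6.76269307e-04 -2.18564239e-05 -3.19895466e-01]
 [ 1.85027539e-04  3.04385848e-01 -9.52548803e-01 -1.58371342e+02]
 [ 0.00000000e+00  0.00000000e+00  0.00000000e+00  1.00000000e+00]] 63.4518398415536 [0.01818628 0.         0.         0.         0.        ]
{'time': 1.9, 'joint_positions': array([-2.98709701e-01,  5.01567440e-01,  1.27169687e+00, -3.48631314e-04,
        1.36854544e+00,  9.24413373e-01]), 'dq': array([-2.13543829e-03, -7.36288761e-05, -1.20934858e-03,  2.76617269e-03,
       -8.30525531e-04,  6.15844965e-04]), 'tau': array([ 2.92916950e-01, -5.19730246e+01, -2.54264671e+01,  9.06139542e-02,
       -4.49583668e-02, -3.51959126e-03]), 'tool_pos': array([ 601.43222023, -105.36852568,  226.78740387]), 'tcp_rot': array([3.14145080e+00, 3.78997503e-04, 3.47743295e-01]), 'contact_force': array([-0.42750009, -0.52292717, -0.38944135]), 'moment': array([-0.0114822 , -0.00539888,  0.01670987]), 'finger_force': 0.0, 'grip_width': 60.41864485511827}
```

View pics/w1b.png

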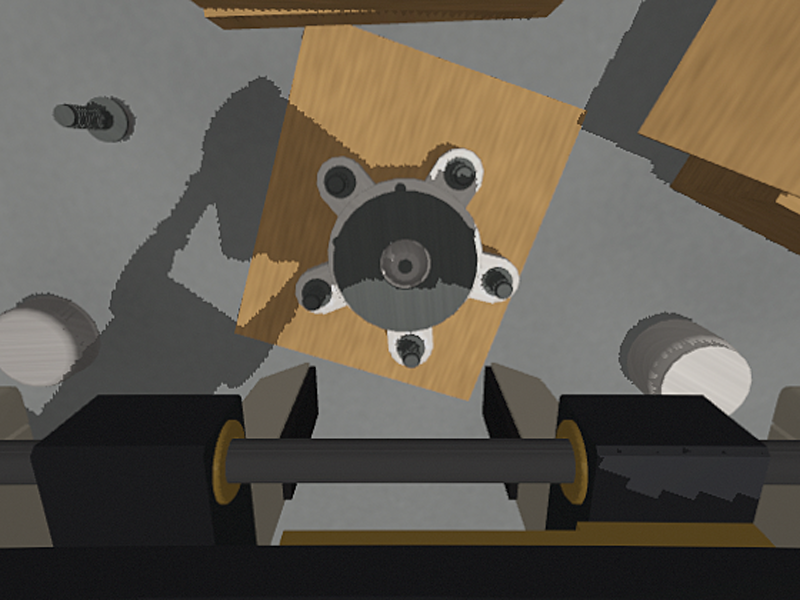

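The wrist picture shows the spigot top at (405,265), with the plate round it. The stud tops are near (464,174), (505,289), (411,361), (313,297) and (337,184).

```bash
python3 - <<'E'
from h import *
from scipy.optimize import least_squares
c=load('w1');s=.7
uv=np.array([(464,174),(505,289),(411,361),(313,297),(337,184)])*s
print('spigot',pt(c,405*s,265*s,64))
P=np.array([pt(c,*q,65)[:2] for q in uv]);print(P)
f=lambda v:(P-np.array([[v[0]+70*np.cos(v[2]+i*-1.2566),v[1]+70*np.sin(v[2]-i*1.2566)] for i in range(5)])).ravel()
r=least_squares(f,[605,-104,-.2]);print(r.x,np.round(r.fun,1))
im=c['pixels'][:,:,::-1]
x=im[110:260,200:370]
cv2.imwrite('pics/crop2.png',cv2.resize(x,None,fx=4,fy=4,interpolation=cv2.INTER_CUBIC)[:600])
E
```

```text
spigot [ 610.78361891 -105.39098965   64.        ]
[[ 679.4353108  -120.17233826]
 [ 618.58362066 -175.46268381]
 [ 546.16049103 -133.70726868]
 [ 568.17542889  -53.53505472]
 [ 645.92900548  -46.06400634]]
[ 6.11658798e+02 -1.05787396e+02 -2.20962071e-01] [-0.5  1.   0.4  0.  -1.2 -0.2  2.8 -0.3 -1.4 -0.5]
```

View pics/crop2.png

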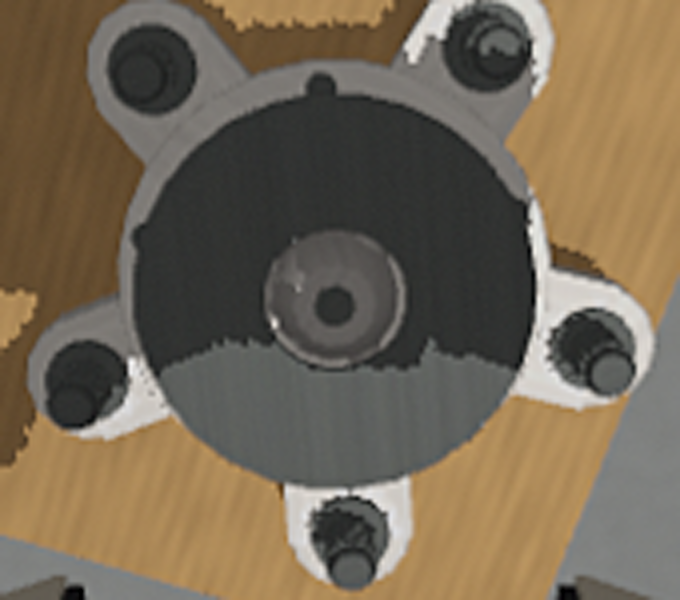

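```bash
python3 -m pendant '{"dp":[[0.004,0.001,0.03],[0.009,0.003,0.08],[0.009,0.003,0.12],[0.009,0.003,0.15],[0.009,0.003,0.16],[0.009,0.003,0.16]],"rotation":[[0,0,0],[0,0,0],[0,0,0],[0,0,0],[0,0,0],[0,0,0]]}' 0.058
python3 -m pendant '{"dp":[[0,0,0.003],[0,0,0.005],[0,0,0.007],[0,0,0.009],[0,0,0.011],[0,0,0.013],[0,0,0.015]],"rotation":[[0,0,0],[0,0,0],[0,0,0],[0,0,0],[0,0,0],[0,0,0],[0,0,0]]}'
```

```text
time: 2.65
tool_pos: [611.4, -104.8, 66.9]
tcp_rot: [3.142, 0.0, 0.348]
contact_force: [0.0, -0.4, 0.7]
grip_width: 57.3
finger_force: 0.0
time: 3.52
tool_pos: [611.9, -104.4, 52.5]
tcp_rot: [3.141, -0.001, 0.349]
contact_force: [-0.8, -0.2, -0.0]
grip_width: 57.6
finger_force: 0.0
```

```bash
python3 -m pendant '{"dp":[[0,0,0.002],[0,0,0.004],[0,0,0.005],[0,0,0.006],[0,0,0.007],[0,0,0.008],[0,0,0.008]],"rotation":[[0,0,0],[0,0,0],[0,0,0],[0,0,0],[0,0,0],[0,0,0],[0,0,0]]}'
python3 -m pendant '{"dp":[[0,0,0.001],[0,0,0.002],[0,0,0.002]],"rotation":[[0,0,0],[0,0,0],[0,0,0]]}'
```

```text
time: 4.4
tool_pos: [611.5, -104.3, 44.3]
tcp_rot: [3.141, -0.0, 0.349]
contact_force: [-1.6, -0.0, 4.3]
grip_width: 58.1
finger_force: 2.4
time: 4.78
tool_pos: [611.6, -104.4, 44.2]
tcp_rot: [3.141, -0.001, 0.349]
contact_force: [-5.5, 1.4, 18.6]
grip_width: 58.3
finger_force: 8.9
```

Contact at 44.2 mm with 18.6 N is the home level. I'll back off and check that the plate is level.

```bash
python3 -m pendant '{"dp":[[0,0,-0.01],[0,0,-0.05],[0,0,-0.1],[-0.004,-0.001,-0.15],[-0.009,-0.003,-0.182],[-0.009,-0.003,-0.185],[-0.009,-0.003,-0.185]],"rotation":[[0,0,0],[0,0,0],[0,0,0],[0,0,0],[0,0,0],[0,0,0],[0,0,0]]}'
python3 - <<'E'
from h import *
c=cap('wrist','w2');b=cap('scene','sc2')
C=np.array([611,-105.4])
im=c['pixels'][:,:,::-1].copy()
A=cv2.resize(im[110:260,200:370],(560,494),interpolation=cv2.INTER_CUBIC)
x,y=proj(b,[[*C,50]])[0].astype(int)
B=[cv2.resize(load(n)['pixels'][y-28:y+28,x-28:x+28,::-1],(240,247),interpolation=cv2.INTER_CUBIC) for n in('sc1','sc2')]
cv2.imwrite('pics/crop3.png',np.hstack([A,np.vstack(B)]))
E
```

```text
time: 5.65
tool_pos: [601.7, -104.4, 225.6]
tcp_rot: [-3.141, 0.001, 0.349]
contact_force: [-1.2, 0.5, -1.0]
grip_width: 58.1
finger_force: 0.0
```

View pics/crop3.png

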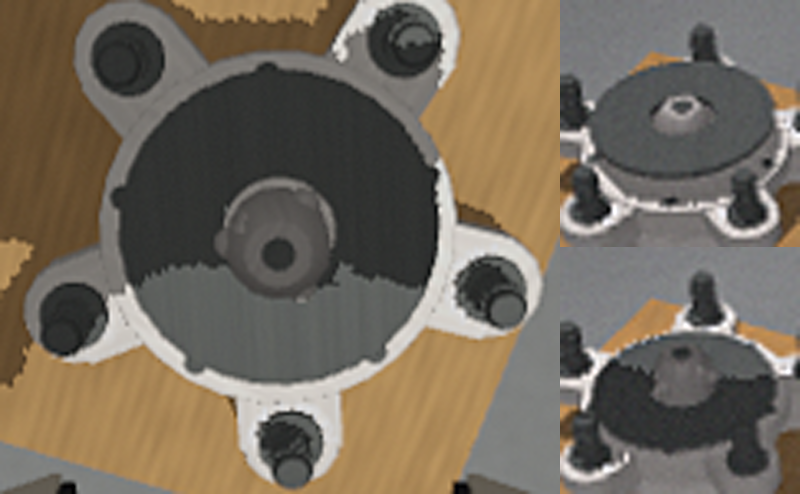

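The plate now lies flush, concentric and low. The balls stand clear above it at crop (222,243), (325,200) and (302,296), and the gap visible before is gone. Now to the cap, keeping the same yaw.

```bash
python3 -m pendant '{"dp":[[0.01,-0.03,0],[0.028,-0.08,0],[0.047,-0.135,0],[0.066,-0.19,0],[0.085,-0.245,0],[0.103,-0.295,0],[0.117,-0.33,0],[0.117,-0.336,0]],"rotation":[[0,0,0],[0,0,0],[0,0,0],[0,0,0],[0,0,0],[0,0,0],[0,0,0],[0,0,0]]}' 0.0915
python3 -m pendant '{"dp":[[0,0,0],[0,0,0]],"rotation":[[0,0,0],[0,0,0]]}'
python3 - <<'E'
from h import *
w=load('w2');print('hub',pt(w,285,186.8,64))
c=cap('wrist','w3')
cv2.imwrite('pics/w3b.png',cv2.resize(c['pixels'][:,:,::-1],(800,600),interpolation=cv2.INTER_CUBIC))
E
```

```text
time: 6.75
tool_pos: [596.2, 253.6, 224.5]
tcp_rot: [-3.141, 0.003, 0.352]
contact_force: [0.1, -0.9, -1.4]
grip_width: 91.3
finger_force: 0.0
time: 7.0
tool_pos: [597.3, 249.8, 226.3]
tcp_rot: [3.141, 0.001, 0.347]
contact_force: [0.7, -0.6, 0.6]
grip_width: 91.6
finger_force: 0.0
hub [ 610.44155013 -106.15163941   64.        ]
```

View pics/w3b.png

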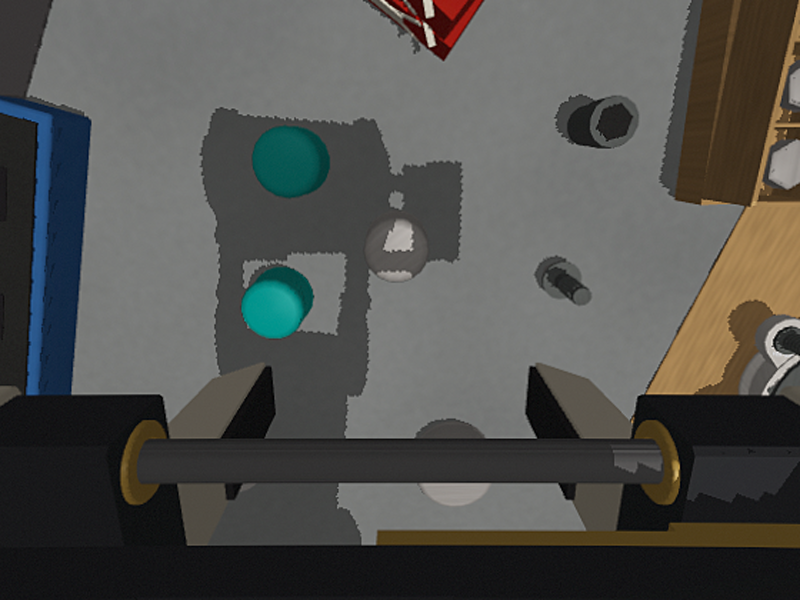

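The steel cap is at (396,249) and clear of the turquoise ones at (277,303) and (291,160). The fingers will come down left and right of it on free bench.

```bash
python3 - <<'E'
from h import *
c=load('w3')
k=[pt(c,396*.7,249*.7,z) for z in(42,34)];print(k, c['pose'][:3,3])
t=np.linspace(0,2*np.pi,40)
from scipy.optimize import least_squares
# check: predicted silhouette of cylinder r24 at the estimate
for z in(42,6):
  p=proj(c,np.c_[k[0][0]+24*np.cos(t),k[0][1]+24*np.sin(t),z+0*t])/.7
  print(z,p.min(0),p.max(0))
to([k[0][0],k[0][1],14])
E
```

```text
[array([610.75341907, 257.69452733,  42.        ]), array([609.23732599, 257.20771644,  34.        ])] [675.68017144 278.54222494 384.60034944]
42 [362.44544318 215.12829725] [429.47570132 281.40656124]
6 [365.77761014 209.04597558] [426.7820008 269.7210573]
dp [ 0.0154 -0.003   0.2125] rot [0.0003 0.0005 0.    ]
```

```bash
python3 -m pendant '{"dp":[[0.008,-0.002,0.03],[0.015,-0.003,0.08],[0.015,-0.003,0.13],[0.015,-0.003,0.17],[0.015,-0.003,0.2],[0.015,-0.003,0.212],[0.015,-0.003,0.216],[0.015,-0.003,0.216]],"rotation":[[0,0,0],[0,0,0],[0,0,0],[0,0,0],[0,0,0],[0,0,0],[0,0,0],[0,0,0]]}'
python3 -m pendant '{"dp":[[0,0,0],[0,0,0],[0,0,0],[0,0,0],[0,0,0],[0,0,0]],"rotation":[[0,0,0],[0,0,0],[0,0,0],[0,0,0],[0,0,0],[0,0,0]]}' 0.03
```

```text
time: 8.05
tool_pos: [611.0, 259.0, 11.8]
tcp_rot: [3.141, -0.002, 0.348]
contact_force: [0.6, 0.4, 0.4]
grip_width: 91.0
finger_force: 0.0
time: 8.8
tool_pos: [610.2, 259.1, 10.7]
tcp_rot: [3.141, 0.0, 0.349]
contact_force: [-0.1, -0.6, 1.5]
grip_width: 47.6
finger_force: 30.0
```

```bash
python3 -m pendant '{"dp":[[0,0,-0.01],[0,0,-0.04],[0,0,-0.08],[0,0,-0.12],[0,0,-0.13],[0,0,-0.13]],"rotation":[[0,0,0],[0,0,0],[0,0,0],[0,0,0],[0,0,0],[0,0,0]]}'
python3 -m pendant '{"dp":[[-0.01,0.03,0],[-0.028,0.08,0],[-0.048,0.135,0],[-0.067,0.19,0],[-0.086,0.245,0],[-0.105,0.295,0],[-0.12,0.33,0],[-0.124,0.342,0]],"rotation":[[0,0,0],[0,0,0],[0,0,0],[0,0,0],[0,0,0],[0,0,0],[0,0,0],[0,0,0]]}'
python3 -m pendant '{"dp":[[0,0,0],[0,0,0]],"rotation":[[0,0,0],[0,0,0]]}'
python3 - <<'E'
from h import *
c=cap('wrist','w4');b=cap('scene','sc4');t=cap('top','top4')
to([610.6,-105.8,80])
x,y=proj(b,[[611,-105,110]])[0].astype(int)
B=cv2.resize(b['pixels'][y-60:y+60,x-50:x+50,::-1],(400,480),interpolation=cv2.INTER_CUBIC)
A=cv2.resize(c['pixels'][240:420,170:400,::-1],(400,480))
cv2.imwrite('pics/crop4.png',np.hstack([B,A]))
E
```

```text
time: 9.55
tool_pos: [610.1, 259.2, 140.9]
tcp_rot: [3.142, -0.001, 0.349]
contact_force: [-0.4, -0.2, -1.4]
grip_width: 47.3
finger_force: 30.0
time: 10.55
tool_pos: [609.3, -106.7, 138.5]
tcp_rot: [-3.14, 0.003, 0.346]
contact_force: [0.1, 0.2, -0.8]
grip_width: 47.3
finger_force: 30.0
time: 10.8
tool_pos: [610.4, -103.1, 140.1]
tcp_rot: [-3.141, 0.001, 0.35]
contact_force: [0.4, -0.3, -1.8]
grip_width: 47.2
finger_force: 30.0
dp [-0.0009  0.0024  0.0607] rot [-0.0002  0.0001 -0.    ]
```

View pics/crop4.png

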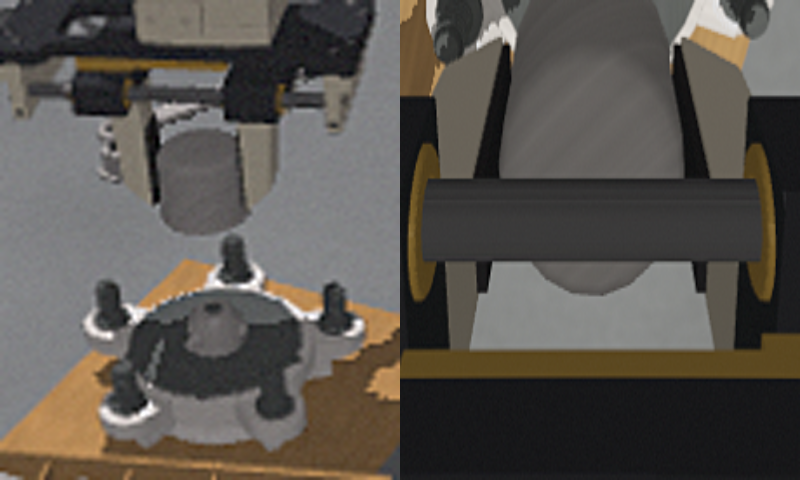

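The cap is held upright over the hub. I'll check its offset along tool x from its rear top edge, at pixel (282,350.6).

```bash
python3 - <<'E'
from h import *
c=load('w4');o=get_obs();M=R.from_euler('xyz',o['tcp_rot'])
p=pt(c,282,350.6,o['tool_pos'][2]+32);print('rear edge tool',M.inv().apply(p-o['tool_pos']))
# top camera: cap top centre vs hub
t=load('top4');u=proj(t,[[*o['tool_pos'][:2],o['tool_pos'][2]+32]]);print(u)
to([610.6,-105.5,78])
E
```

```text
rear edge tool [-21.19079335   0.49314369 -31.9990041 ]
[[316.27476493 164.85502737]]
dp [-0.0008  0.0021  0.0627] rot [-0.0002  0.0001 -0.    ]
```

```bash
python3 -m pendant '{"dp":[[-0.0015,0.002,0.02],[-0.0015,0.002,0.04],[-0.0015,0.002,0.055],[-0.0015,0.002,0.062],[-0.0015,0.002,0.062],[-0.0015,0.002,0.062]],"rotation":[[0,0,0],[0,0,0],[0,0,0],[0,0,0],[0,0,0],[0,0,0]]}'
python3 -m pendant '{"dp":[[0,0,0.002],[0,0,0.004],[0,0,0.006],[0,0,0.008],[0,0,0.009],[0,0,0.009]],"rotation":[[0,0,0],[0,0,0],[0,0,0],[0,0,0],[0,0,0],[0,0,0]]}'
```

```text
time: 11.7
tool_pos: [610.3, -107.1, 79.4]
tcp_rot: [3.141, -0.001, 0.349]
contact_force: [0.1, -0.0, -0.6]
grip_width: 47.5
finger_force: 30.0
time: 12.45
tool_pos: [609.8, -107.0, 69.6]
tcp_rot: [-3.142, 0.0, 0.349]
contact_force: [0.1, 0.2, -1.0]
grip_width: 47.3
finger_force: 30.0
```

```bash
python3 -m pendant '{"dp":[[0.0005,-0.0007,0.001],[0.0005,-0.0007,0.002],[0.0005,-0.0007,0.003],[0.0005,-0.0007,0.004],[0.0005,-0.0007,0.005],[0.0005,-0.0007,0.006]],"rotation":[[0,0,0],[0,0,0],[0,0,0],[0,0,0],[0,0,0],[0,0,0]]}'
python3 -m pendant '{"dp":[[0,0,0.001],[0,0,0.002],[0,0,0.003],[0,0,0.004]],"rotation":[[0,0,0],[0,0,0],[0,0,0],[0,0,0]]}'
```

```text
time: 13.2
tool_pos: [611.0, -106.1, 64.9]
tcp_rot: [3.14, -0.002, 0.349]
contact_force: [0.8, 2.3, 7.7]
grip_width: 47.4
finger_force: 30.0
time: 13.7
tool_pos: [611.6, -105.9, 61.5]
tcp_rot: [3.14, -0.004, 0.349]
contact_force: [1.2, 3.4, 4.2]
grip_width: 47.7
finger_force: 30.0
```

```bash
python3 -m pendant '{"dp":[[0.0003,-0.0005,0.001],[0.0005,-0.001,0.002],[0.0005,-0.001,0.003],[0.0005,-0.001,0.004],[0.0005,-0.001,0.005],[0.0005,-0.001,0.006],[0.0005,-0.001,0.007]],"rotation":[[0,0,0],[0,0,0],[0,0,0],[0,0,0],[0,0,0],[0,0,0],[0,0,0]]}'
python3 -m pendant '{"dp":[[0,0,0.001],[0,0,0.001]],"rotation":[[0,0,0],[0,0,0]]}'
```

```text
time: 14.58
tool_pos: [610.3, -105.2, 54.6]
tcp_rot: [3.141, -0.001, 0.349]
contact_force: [-3.1, 1.0, 15.8]
grip_width: 47.1
finger_force: 30.0
time: 14.82
tool_pos: [610.3, -105.2, 54.6]
tcp_rot: [3.14, -0.001, 0.349]
contact_force: [-3.9, 1.5, 16.6]
grip_width: 47.7
finger_force: 30.0
```

```bash
python3 -m pendant '{"dp":[[0,0,0.0005],[0,0,0.0005],[0,0,0.0005],[0,0,0.0005],[0,0,0.0005],[0,0,0.0005]],"rotation":[[0,0,0],[0,0,0],[0,0,0],[0,0,0],[0,0,0],[0,0,0]]}'
python3 - <<'E'
from h import *
b=cap('scene','sc5');o=get_obs();print(o['tool_pos'],o['contact_force'],o['moment'],o['finger_force'])
x,y=proj(b,[[611,-105,70]])[0].astype(int)
cv2.imwrite('pics/crop5.png',cv2.resize(b['pixels'][y-50:y+50,x-60:x+60,::-1],(720,600),interpolation=cv2.INTER_CUBIC))
E
```

```text
time: 15.58
tool_pos: [610.3, -105.2, 54.6]
tcp_rot: [3.14, -0.001, 0.349]
contact_force: [-4.5, 1.6, 20.5]
grip_width: 47.1
finger_force: 30.0
[ 610.33003588 -105.21107517   54.59089629] [-5.1407919   0.92746874 21.0269824 ] [ 0.36797879  0.90609897 -0.05492592] 30.00902750529349
```

View pics/crop5.png

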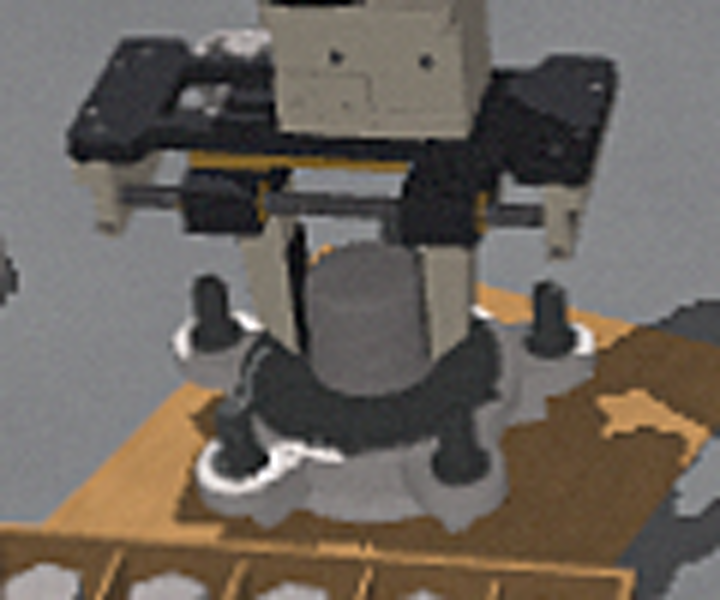

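The cap's rim sits on the plate at about (370,385). It is upright, pressed with a steady 20 N, and still gripped, so I'm handing in.

```bash
python3 -c "from plant import workorder;print(workorder.close_job())"
```

```text
the job is handed in; nothing more can be done
None
```

The plate lies flat on the hub face, and the narrower steel cap is clicked past the balls and held home with about 20 N, still gripped; the job is handed in, with no verdict shown.

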